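# Clip the pin vice into its case and close the lid

## Task

Put the pin vice away in its open case: find by touch or sight where the spring clips stand, and press the vice sideways, all the way home, into both, so that it lies below the fill line. Then set the lid on the case so that its plug drops in and it sits flush all round; set it down rather than dropping it, force neither the clips nor the lid, and leave the loupe, the jar and the pocket watch where they are.

Things in the scene. Friction and masses are not known exactly. Their poses are not given: they have to be found in the camera images.
- case: Open grey metal case fixed to the bench: 180 long (its x) x 150 wide (its y) x 48 high, walls and floor 5 thick. Origin: centre of its underside, z up. Two steel C-shaped spring clips, open upward, stand in it at x = -38 and +38 on a strip that is left anywhere up to 20 to either side (y) of the case's long centre line; no reading tells where. Fill line 41 up: anything higher holds the lid up.
- floor_mid (a point): Centre of the case's inner floor, 5 above its underside, axes as the case. Heights above the underside: clip saddles 15, centres of the clips' round lips (3 radius, 20 between centres) 33.3. A 20 barrel set on both lips stops with its axis 42 up, off-centre higher (up to 46, on one lip). Pushed straight down with 12 to 25 N it snaps home, axis 25. Clip: 14 along x, 26 across.
- rim (a point): Centre of the case's mouth (170 x 140) at rim height, 48 above its underside; axes as the case. The lid's plug has 1.5 mm play all round in it.
- lid: Loose grey lid, about 0.3 kg. Plate 180 (its x) x 150 x 4 on a solid plug 7 deep, 167 x 137, its lowest 3 stepped in to 161 x 131. On top, central, along x, a dark wooden bar grip 70 long, 14 thick, 28 high. Origin: centre of the plug's underside, z up; plate top at 11, grip top at 39. Flush, its origin is 41 above the case's underside. Fits either way round.
- vice: Loose double-ended pin vice, about 0.14 kg, 130 long: smooth aluminium barrel, diameter 20, length 110, and a dark hexagonal nut at each end, 22 across flats, 10 long. Origin at its middle on the axis, x along the barrel; lies on the bench with its axis 11 up. Either end may point either way; the nuts stay outside the clips, so up to 10 off centre.
- loupe: Bystander: black eye loupe, a cone 38 across and 48 high, standing; origin at the centre of its underside.
- jar: Bystander: glass jar with steel cap, 56 across, 75 high; origin at the centre of its underside.
- pocket_watch: Bystander: round steel pocket watch lying face up, 50 across, 12 thick, with a brass crown; origin at the centre of its underside.

How it is judged:
By the outcome, as a careful person would: the job done as asked, in the order asked, and still so for the second after the job is handed in, with the robot touching nothing.
It also fails if it takes over 69 s, if anything falls off the work surface, if the arm or the gripper's body presses on something with over 40 N, if the wrist force passes 120 N, or if a joint passes its speed limit or range.

## Robot

A 7-joint arm with a two-finger parallel gripper is mounted at the origin on the work surface. World frame = base frame: x ahead of the robot, y to its left, z up, the work surface at z = 0. Lengths are in m, angles in degrees, forces in N, time in s.
With the tool pointing down it reaches from about 0.425 to 0.875 m from the base axis. Payload 8.4 kg.
Tool frame: the origin (TCP) lies at the very end of the fingers, on their centre line; the grasp point (between the pads) lies 19 mm behind it (bot.grip_depth is the distance from the TCP to the grasp point, in m); z points along the fingers, y is the line along which they close (so a half turn about z gives the same grasp; the last joint's range is limited). The gripper opens to 87 mm and grips with 3 to 60 N. Pads are 19 mm wide; open, the fingers measure 117 mm over their backs; the gripper's body (75 mm by 190 mm) begins 51 mm behind the grasp point.
Start: joints at [-72.261, 19.091, 2.286, 83.961, -0.768, 76.965, -3.352], TCP at [0.258, 0.596, 0.223] pointing down, gripper open.
Joint ranges: [-147.57, 147.57], [-21.85, 119.76], [-74.77, 79.35], [14.55, 137.4], [-85.83, 265.84], [4.83, 119.75], [-152.11, 152.11]. Speed limits (degrees/s): [127.2, 127.2, 159.86, 159.86, 180, 180, 180].

## Interface

Orientations are given as a 3x3 rotation matrix whose columns are the frame's x, y, z axes.
In Python, from rig import bot, read_camera, read_state gives the robot as it stands (bot), with the cameras as plain functions and the readings as plain functions.
- The arm moves only by the shell command python3 shift.py 'ROWS' [OPENING] [FORCE]. ROWS is a JSON list of rows, 1 to 10 of them, each of 6 numbers: dx, dy, dz in shares of the most that a row can go, 1 being 62.5 mm, then a rotation vector rx, ry, rz in parts of the range, where 1.0 means 60 degrees; each row shifts and turns the commanded pose from where the row before left it, along the tool's axes as they then stand; what a row does not reach is not made up. A row lasts 1/8 s, in which the tool goes at most 0.0625 m and 10.7 degrees, less where a joint would pass 70% of its speed; a pose out of reach is approached as far as the arm can. OPENING is the finger opening in m, set as the command begins (- or left out keeps the last). The fingers move at their own pace and stop on an object; FORCE is the grip in N (left out, the last holds). Time passes only in rows, so rows that do not move let the fingers close. It prints the time, the measured TCP pose, the force, the opening and the grip force at its end. No shift or turn number may pass 1 either way. Input that does not fit is refused with a message, and nothing moves.
- read_state(): the state, without advancing time (a new reading comes with each control period).
- read_camera(name): name is "scene" or "top" or "wrist"; returns a dict with "pixels" (420x560x3 uint8, red, green, blue), "fx", "fy", "cx", "cy" (pixels), "R" (3x3) and "t" (3): a world point X has camera coordinates R X + t; the wrist camera has in their place "tool_from_camera" (4x4, takes a point from camera to tool coordinates, whose origin is the TCP and whose axes are the flange's). Camera axes: x right, y down, z forward; pixel columns grow to the right and rows downward; lengths in m; the calibration is good to about 2 mm. The wrist camera is an equidistant fisheye: a pixel r from the principal point sees the ray r / f radians off the axis. A picture is of the moment at which its call begins: read the wrist's pose just before it. There is no depth.
- bot.close_job(): hands the job in; it is judged then, once.
The state is a dict: "clock": time; "joint_pos": joint angles; "joint_velocities": joint speeds; "joint_efforts": joint torques, N m; "tool_pos": TCP position; "eef_rot": TCP orientation; "ft_force": force on the tool from outside, world axes, zero at the start; "torque": the same for the moment, N m; "gripper_width": finger opening in m; "grip_force": force on a finger pad.
Only numpy, scipy, OpenCV 4.12 (cv2) and the standard library are available. Lean on these libraries where they do the work, as an engineer would, in place of code of your own. Each camera call takes 0.05 s, during which the arm holds its last target. There are 200 camera calls.

## Working session

There is one attempt and no reset: what is moved stays moved. The work goes in short steps, Python scripts to look and compute and a shell command to move; the robot and the scene stay as the last step left them, time stands still between calls to the robot, and variables do not carry over. Pictures are saved under pics/ and viewed, at most 10 in all, crops included, and the job is handed in when it is done.

```bash
ls; mkdir -p pics; python3 - <<'E'
from rig import bot, read_camera, read_state
import cv2,json,numpy as np
s=read_state();print(s['tool_pos'],np.round(s['eef_rot'],3).tolist(),s['ft_force'],s['clock'])
for n in('scene','top'):
    c=read_camera(n);cv2.imwrite(f'pics/{n}0.png',c['pixels'][:,:,::-1])
    print(n,{k:np.round(v,4).tolist() for k,v in c.items() if k!='pixels'})
    np.savez(f'{n}0.npz',**c)
E
```

```text
pics
rig.py
shift.py
[0.25822034 0.59599649 0.22166997] [[-0.918, 0.398, -0.001], [0.398, 0.918, -0.001], [-0.0, -0.002, -1.0]] [ 0.33320498 -0.55463429 -0.15161181] 0.0
scene {'fx': 541.8127, 'fy': 541.8127, 'cx': 280.7217, 'cy': 213.4674, 'R': [[-0.8559, 0.5168, -0.0193], [0.3409, 0.5359, -0.7724], [-0.3888, -0.6677, -0.6348]], 't': [0.5461, -0.1659, 1.5139]}
top {'fx': 516.0756, 'fy': 516.0756, 'cx': 276.9269, 'cy': 217.1967, 'R': [[-0.0112, -0.9998, 0.0182], [-0.9831, 0.0077, -0.1828], [0.1826, -0.0199, -0.983]], 't': [-0.0006, 0.6426, 1.0879]}
```

View pics/top0.png

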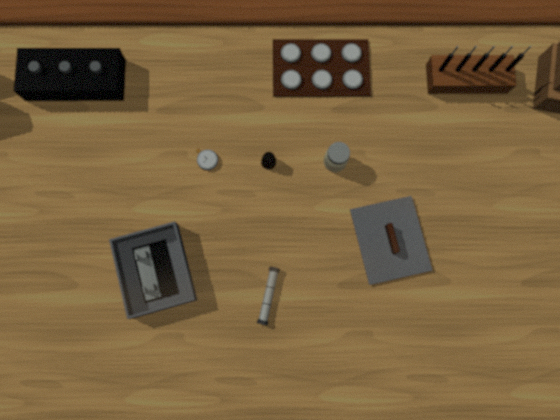

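View pics/scene0.png

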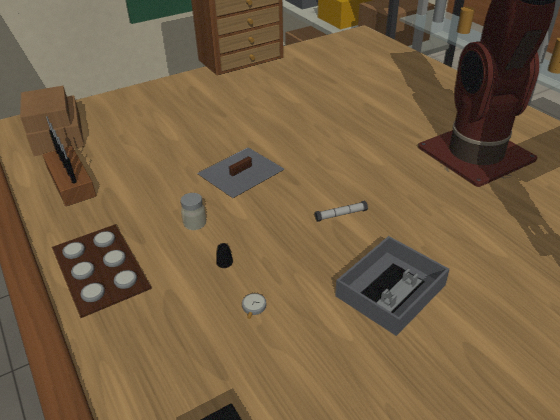

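The top view shows the case at about (153,270) with a light strip left of its centre. The vice is at (268,296), the lid at (391,241) with its grip at (392,239). The watch is at (207,160), the loupe at (268,160) and the jar at (338,156).

```bash
cat > h.py <<'E'
import numpy as np,cv2
def ray(c,u,v):
    R,t=np.array(c['R']),np.array(c['t'])
    d=R.T@np.array([(u-c['cx'])/c['fx'],(v-c['cy'])/c['fy'],1]);return -R.T@t,d
def wray(c,u,v,p,Rt):
    T=np.array(c['tool_from_camera']);x,y=u-c['cx'],v-c['cy'];r=np.hypot(x,y)+1e-9;th=r/c['fx']
    d=np.array([x/r*np.sin(th),y/r*np.sin(th),np.cos(th)])
    return p+Rt@T[:3,3],Rt@T[:3,:3]@d
def plane(o,d,z): return o+d*(z-o[2])/d[2]
def wproj(c,X,p,Rt):
    T=np.array(c['tool_from_camera']);q=T[:3,:3].T@(Rt.T@(np.array(X)-p)-T[:3,3])
    r=np.hypot(q[0],q[1]);th=np.arctan2(r,q[2]);return c['cx']+c['fx']*th*q[0]/r,c['cy']+c['fx']*th*q[1]/r
def proj(c,X):
    q=c['R']@np.array(X)+c['t'];return c['cx']+c['fx']*q[0]/q[2],c['cy']+c['fy']*q[1]/q[2]
E
python3 - <<'E'
import numpy as np,cv2
from h import *
c=dict(np.load('top0.npz'));im=c['pixels'];hsv=cv2.cvtColor(im,cv2.COLOR_RGB2HSV)
W=lambda u,v,z:plane(*ray(c,u,v),z)
m=((hsv[...,1]<70)).astype(np.uint8)*255
m=cv2.morphologyEx(m,cv2.MORPH_CLOSE,np.ones((3,3)))
cs,_=cv2.findContours(m,cv2.RETR_EXTERNAL,cv2.CHAIN_APPROX_NONE)
for k in cs:
    a=cv2.contourArea(k)
    if a<60: continue
    r=cv2.minAreaRect(k);b=cv2.boxPoints(r);u,v=r[0]
    z=.048 if a>4000 and u<250 else .011
    P=np.array([W(*q,z)[:2] for q in b])
    e=P[1]-P[0],P[2]-P[1]
    print(np.round(r[0],1),a,'centre',np.round(P.mean(0),4),'sides',[round(np.linalg.norm(x),4) for x in e],'ang',[round(np.degrees(np.arctan2(x[1],x[0])),1) for x in e])
    print(np.round(b).astype(int).tolist())
E
```

```text
[267.8 296.1] 422.5 centre [0.4715 0.0148] sides [np.float64(0.1262), np.float64(0.0207)] ang [np.float64(-13.0), np.float64(-103.1)]
[[257, 323], [269, 267], [278, 269], [266, 325]]
[151.5 269.8] 5655.0 centre [0.5308 0.2695] sides [np.float64(0.1595), np.float64(0.183)] ang [np.float64(-75.0), np.float64(-163.9)]
[[106, 240], [176, 221], [197, 300], [127, 319]]
[390.7 239.6] 4849.5 centre [ 0.5982 -0.2699] sides [np.float64(0.154), np.float64(0.1831)] ang [np.float64(-75.9), np.float64(-169.1)]
[[349, 209], [412, 193], [432, 270], [369, 286]]
[207. 159.] 314.5 centre [0.7927 0.1559] sides [np.float64(0.0473), np.float64(0.0491)] ang [np.float64(-90.3), np.float64(-179.4)]
[[197, 149], [217, 149], [217, 169], [197, 169]]
[336.9 155.6] 504.0 centre [ 0.7995 -0.1519] sides [np.float64(0.072), np.float64(0.0536)] ang [np.float64(-22.5), np.float64(-113.2)]
[[321, 165], [332, 138], [353, 146], [342, 173]]
[352.   78.5] 297.0 centre [ 0.9953 -0.1953] sides [np.float64(0.0493), np.float64(0.0498)] ang [np.float64(-90.1), np.float64(177.6)]
[[342, 69], [362, 69], [362, 88], [342, 88]]
[321
[... 374 characters left out ...]
.5 centre [0.9911 0.4786] sides [np.float64(0.2565), np.float64(0.1263)] ang [np.float64(-90.1), np.float64(-177.5)]
[[14, 49], [123, 49], [123, 99], [14, 99]]
[351.   52.5] 295.5 centre [ 1.0641 -0.1954] sides [np.float64(0.0498), np.float64(0.0508)] ang [np.float64(-90.1), np.float64(177.6)]
[[341, 43], [361, 43], [361, 62], [341, 62]]
[320.8  52.3] 297.5 centre [ 1.0649 -0.1205] sides [np.float64(0.0499), np.float64(0.0505)] ang [np.float64(-43.5), np.float64(-138.2)]
[[307, 52], [321, 39], [335, 53], [321, 66]]
[290.   52.5] 294.0 centre [ 1.0643 -0.0446] sides [np.float64(0.0495), np.float64(0.0507)] ang [np.float64(-90.1), np.float64(178.9)]
[[280, 43], [300, 43], [300, 62], [280, 62]]
```

The rows are not in the units I measure in: shifts go in shares of 62.5 mm and turns go in shares of 60 degrees. I convert before sending: -0.0477 m is -0.7632, -0.0239 m is -0.3824.

```bash
python3 shift.py '[[-0.7632,-0.3824,0,0,0,0],[-0.7632,-0.3824,0,0,0,0],[-0.7632,-0.3824,0,0,0,0],[-0.7632,-0.3824,0,0,0,0],[-0.7632,-0.3824,0,0,0,0],[-0.7632,-0.3824,0,0,0,0],[-0.7632,-0.3824,0,0,0,0],[-0.7632,-0.3824,0,0,0,0]]'; python3 shift.py '[[0,0,0,0,0,-0.1617],[0,0,0,0,0,-0.1617],[0,0,0,0,0,-0.1617],[0,0,0,0,0,-0.1617],[0,0,0,0,0,0],[0,0,0,0,0,0]]'
cat > snap.py <<'E'
import sys,numpy as np,cv2
from rig import bot, read_camera, read_state
n=sys.argv[1]
s=read_state();c=read_camera('wrist')
cv2.imwrite(f'pics/{n}.png',c['pixels'][:,:,::-1]);np.savez(f'{n}.npz',p=s['tool_pos'],Rt=s['eef_rot'],**c)
print(s['clock'],s['tool_pos'],np.round(s['eef_rot'],4).tolist(),np.round(s['joint_pos'],1))
print({k:np.round(v,4).tolist() for k,v in c.items() if k!='pixels'})
E
python3 snap.py w1
```

```text
clock: 1.1
tool_pos: [0.5332, 0.2678, 0.2223]
eef_rot: [[-0.918, 0.397, -0.0], [0.397, 0.918, -0.0], [0.0, -0.0, -1.0]]
ft_force: [1.1, -0.1, 0.9]
gripper_width: 0.087
grip_force: 0.0
clock: 1.85
tool_pos: [0.5324, 0.2692, 0.2223]
eef_rot: [[-0.965, -0.261, -0.0], [-0.261, 0.965, -0.0], [0.0, -0.0, -1.0]]
ft_force: [0.3, 0.4, -0.2]
gripper_width: 0.0869
grip_force: 0.0
1.85 [0.53241587 0.26917587 0.22232112] [[-0.9652, -0.2614, -0.0004], [-0.2614, 0.9652, -0.0002], [0.0005, -0.0001, -1.0]] [-41.1  12.9  11.9  92.2  -2.7  75.2  76.3]
{'fx': 325.1923, 'fy': 325.1923, 'cx': 272.4305, 'cy': 209.028, 'tool_from_camera': [[0.0001, -0.9697, -0.2443, 0.0662], [1.0, 0.0002, -0.0002, 0.0007], [0.0003, -0.2443, 0.9697, -0.1629], [0.0, 0.0, 0.0, 1.0]]}
```

View pics/w1.png

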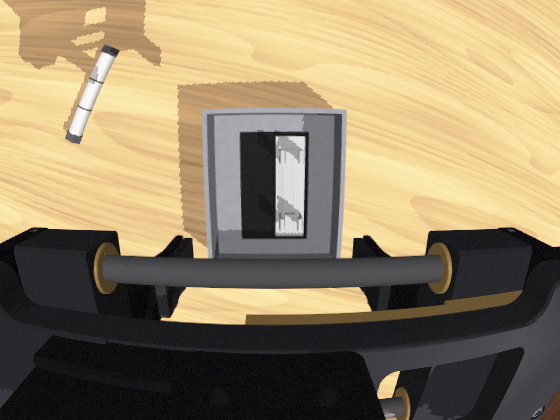

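In the tool's units: -0.035 m is -0.56.

```bash
python3 shift.py '[[-0.56,0,0,0,0,0],[-0.56,0,0,0,0,0],[0,0,0,0,0,0],[0,0,0,0,0,0]]' >/dev/null; python3 snap.py w2; python3 - <<'E'
import cv2
im=cv2.imread('pics/w2.png');cv2.imwrite('pics/w2c.png',cv2.resize(im[30:205,190:370],None,fx=3.4,fy=3.4,interpolation=cv2.INTER_CUBIC))
E
```

```text
2.4 [0.5995313  0.28773395 0.22222312] [[-0.9645, -0.264, -0.0008], [-0.264, 0.9645, -0.0005], [0.0009, -0.0002, -1.0]] [-39.   21.   12.8  82.1  -4.7  77.5  79.3]
{'fx': 325.1923, 'fy': 325.1923, 'cx': 272.4305, 'cy': 209.028, 'tool_from_camera': [[0.0001, -0.9697, -0.2443, 0.0662], [1.0, 0.0002, -0.0002, 0.0007], [0.0003, -0.2443, 0.9697, -0.1629], [0.0, 0.0, 0.0, 1.0]]}
```

View pics/w2c.png

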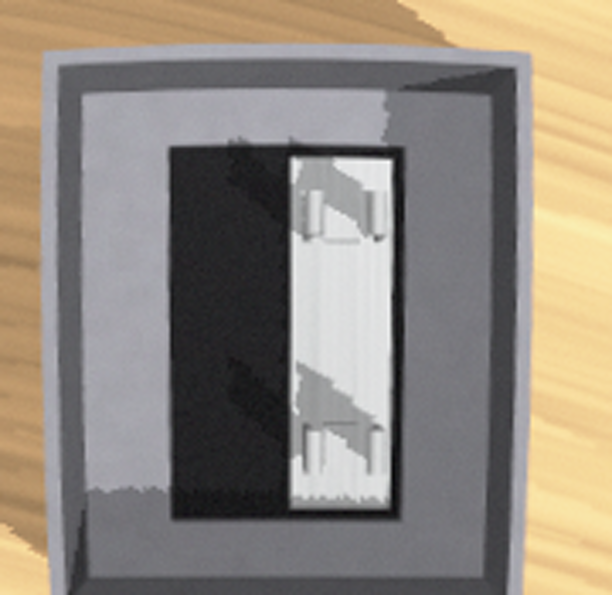

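The crop shows the four clip lips as bright cylinders. Upper clip lips are near crop x 315 and 374, rows 190–238. Lower clip lips are near x 314 and 376, rows 427–473. The strip spans x 289–393 and the rim's outer corners are at (43,52) and (530,52).

```bash
python3 - <<'E'
import numpy as np,cv2
from h import *
c=dict(np.load('w2.npz'));g=lambda X,Y,z:plane(*wray(c,X/3.4+190-.35,Y/3.4+30-.35,c['p'],c['Rt']),z)[:2]
P={k:g(*v) for k,v in dict(TLo=(43,52,.048),TRo=(530,52,.048),TLi=(58,66,.048),TRi=(518,68,.048),Lo=(50,590,.048),Ro=(523,590,.048),
 ul=(315,212,.0363),ur=(374,212,.0363),ll=(314,450,.0363),lr=(376,450,.0363),s1=(289,157,.006),s2=(393,157,.006),s3=(289,508,.006),s4=(392,508,.006),
 fl1=(82,90,.005),fl2=(491,95,.005),fl3=(84,577,.005),fl4=(484,577,.005)).items()}
for k in P: print(k,np.round(P[k],4))
ang=lambda a,b:np.degrees(np.arctan2(*(P[b]-P[a])[::-1]))
print('edge TL-TR',ang('TLo','TRo'),np.linalg.norm(P['TRo']-P['TLo']),'inner',ang('TLi','TRi'),np.linalg.norm(P['TRi']-P['TLi']))
print('L',ang('TLo','Lo'),'R',ang('TRo','Ro'),np.linalg.norm(P['Ro']-P['Lo']))
print('strip',ang('s1','s3'),ang('s2','s4'),np.linalg.norm(P['s2']-P['s1']),np.linalg.norm(P['s3']-P['s1']))
print('clips',ang('ul','ll'),ang('ur','lr'),np.linalg.norm(P['ul']-P['ur']),np.linalg.norm(P['ul']-P['ll']))
print('floor',ang('fl1','fl3'),ang('fl2','fl4'),ang('fl1','fl2'),[np.linalg.norm(P[a]-P[b]) for a,b in(('fl1','fl2'),('fl1','fl3'))],sum(P['fl%d'%i] for i in(1,2,3,4))/4)
y=np.radians(15.3);ex=np.array([np.cos(y),np.sin(y)]);ey=np.array([-ex[1],ex[0]])
cc=np.array([(P['TLo']+P['TRo'])@ex/2+.09,(P['TLo']+P['TRo']+P['Lo']+P['Ro'])@ey/4]);C=ex*cc[0]+ey*cc[1];print('case',C)
for k in P:print(k,np.round([(P[k]-C)@ex,(P[k]-C)@ey],4))
E
```

```text
TLo [0.4663 0.1759]
TRo [0.4266 0.3202]
TLi [0.4698 0.1819]
TRi [0.433  0.3179]
Lo [0.6305 0.2205]
Ro [0.5907 0.3656]
ul [0.4944 0.2703]
ur [0.4893 0.288 ]
ll [0.5671 0.2901]
lr [0.5618 0.309 ]
s1 [0.4746 0.2567]
s2 [0.4648 0.2906]
s3 [0.5917 0.2889]
s4 [0.5821 0.3234]
fl1 [0.4682 0.1813]
fl2 [0.4327 0.3173]
fl3 [0.6346 0.2251]
fl4 [0.597  0.3624]
edge TL-TR 105.3992161744802 0.14961246236991202 inner 105.15544123386233 0.1408936992613577
L 15.20485731847439 R 15.459781092966718 0.15036957268197756
strip 15.34531389947427 15.603070452132258 0.03527591686205897 0.12140502995683432
clips 15.208874667104983 16.16852687789485 0.01840043828304802 0.07541914221294974
floor 14.738399441533117 15.333857775875275 104.64678084148414 [np.float64(0.14057172668637757), np.float64(0.1721004563279899)] [0.53313878 0.27149956]
case [0.53324812 0.27184224]
TLo [-0.0899 -0.0749]
TRo [-0.0901  0.0748]
TLi [-0.0849 -0.07  ]
TRi [-0.0846  0.0709]
Lo [ 0.0802 -0.0751]
Ro [0.0802 0.0752]
ul [-0.0379  0.0088]
ur [-0.0382  0.0272]
ll [0.0375 0.0087]
lr [0.0374 0.0283]
s1 [-0.0606  0.0009]
s2 [-0.0611  0.0362]
s3 [0.0608 0.001 ]
s4 [0.0607 0.0368]
fl1 [-0.0866 -0.0702]
fl2 [-0.085   0.0704]
fl3 [ 0.0855 -0.0719]
fl4 [0.0854 0.0705]
```

In the tool's units: -0.0504 m is -0.8064, 0.0304 m is 0.4864, 9.43 degrees / 60 = 0.1572.

```bash
python3 shift.py '[[0.4864,-0.8064,0,0,0,0],[0.4864,-0.8064,0,0,0,0],[0.4864,-0.8064,0,0,0,0],[0.4864,-0.8064,0,0,0,0],[0.4864,-0.8064,0,0,0,0],[0,0,0,0,0,0.1572],[0,0,0,0,0,0.1572],[0,0,0,0,0,0.1572],[0,0,0,0,0,0],[0,0,0,0,0,0]]' >/dev/null; python3 snap.py w3; python3 - <<'E'
import cv2,numpy as np
from h import *
c=dict(np.load('w3.npz'));im=c['pixels'];h=cv2.cvtColor(im,cv2.COLOR_RGB2HSV)
print(wproj(c,[.4715,.0148,.011],c['p'],c['Rt']))
cv2.imwrite('pics/w3c.png',cv2.resize(cv2.imread('pics/w3.png')[0:240,130:450],None,fx=2.5,fy=2.5,interpolation=cv2.INTER_CUBIC))
E
```

```text
3.7 [0.51995623 0.00471487 0.22275491] [[-0.9755, 0.2198, 0.0003], [0.2198, 0.9755, 0.0004], [-0.0002, 0.0004, -1.0]] [-26.1   3.5  21.8 102.8  -1.4  73.9  73.3]
{'fx': 325.1923, 'fy': 325.1923, 'cx': 272.4305, 'cy': 209.028, 'tool_from_camera': [[0.0001, -0.9697, -0.2445, 0.0666], [1.0, 0.0002, -0.0002, 0.0007], [0.0003, -0.2445, 0.9697, -0.1629], [0.0, 0.0, 0.0, 1.0]]}
(np.float64(271.1248052034571), np.float64(143.48668913418538))
```

View pics/w3c.png

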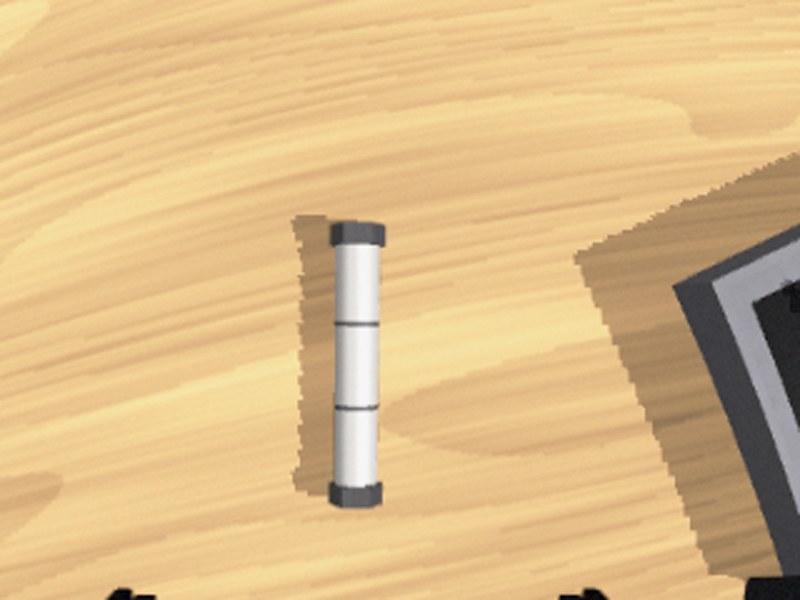

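The crop shows the vice nearly upright. The barrel's ends are at about (357.5,245) and (355.5,484), with dark nuts beyond and two marks at rows 324 and 408.

```bash
python3 - <<'E'
import numpy as np
from h import *
c=dict(np.load('w3.npz'));R=c['Rt']
g=lambda X,Y,z:plane(*wray(c,X/2.5+130-.3,Y/2.5-.3,c['p'],R),z)[:2]
a,b=g(357.5,245,.021),g(355.5,484,.021);m=(a+b)/2;d=b-a
print(a,b,m,np.linalg.norm(d),np.degrees(np.arctan2(d[1],d[0])),'tool ang',np.degrees(np.arctan2(R[1,0],R[0,0])))
print('shift tool',(R.T@np.append(m-c['p'][:2],0)))
E
```

```text
[0.42124598 0.02795412] [0.52667924 0.00328343] [0.47396261 0.01561878] 0.10828119181577331 -13.169882286669159 tool ang 167.3018846287514
shift tool [ 4.72655273e-02  5.27172484e-04 -9.35340046e-06]
```

In the tool's units: 0.05 m is 0.8, 0.0473 m is 0.7568, 0.5 degrees / 60 = 0.0083.

```bash
python3 shift.py '[[0.7568,0.008,0,0,0,0.0083],[0,0,0.8,0,0,0],[0,0,0.8,0,0,0],[0,0,0.8,0,0,0],[0,0,0.72,0,0,0],[0,0,0.24,0,0,0],[0,0,0.16,0,0,0],[0,0,0,0,0,0]]' 0.06; python3 shift.py '[[0,0,0,0,0,0],[0,0,0,0,0,0],[0,0,0,0,0,0],[0,0,0,0,0,0],[0,0,0,0,0,0],[0,0,0,0,0,0]]' 0.0 40
```

```text
clock: 4.75
tool_pos: [0.4749, 0.0157, 0.0032]
eef_rot: [[-0.973, 0.232, 0.001], [0.232, 0.973, 0.0], [-0.001, 0.0, -1.0]]
ft_force: [0.7, 0.8, 0.7]
gripper_width: 0.0599
grip_force: 0.0
clock: 5.5
tool_pos: [0.4743, 0.0156, 0.0026]
eef_rot: [[-0.973, 0.232, -0.0], [0.232, 0.973, -0.0], [0.0, -0.0, -1.0]]
ft_force: [-0.4, 0.3, 1.5]
gripper_width: 0.0189
grip_force: 40.0
```

In the tool's units: 0.0558 m is 0.8928, 0.0022 m is 0.0352.

```bash
python3 shift.py '[[0,0,-0.8,0,0,0],[0,0,-0.8,0,0,0],[0.0352,0.8928,0,0,0,0],[0.0352,0.8928,0,0,0,0],[0.0352,0.8928,0,0,0,0],[0.0352,0.8928,0,0,0,0],[0.0352,0.8928,0,0,0,0]]'; python3 shift.py '[[0,0,0,0,0,-0.1597],[0,0,0,0,0,-0.1597],[0,0,0,0,0,-0.1598],[0,0,0,0,0,0],[0,0,0,0,0,0]]' >/dev/null; python3 snap.py w4;python3 - <<'E'
import cv2
from rig import bot, read_camera, read_state
print(read_state()['gripper_width'],read_state()['ft_force'])
a=cv2.imread('pics/w4.png')[60:360,100:440];cv2.imwrite('pics/w4c.png',cv2.resize(a,None,fx=2,fy=2,interpolation=cv2.INTER_CUBIC))
E
```

```text
clock: 6.38
tool_pos: [0.5283, 0.2912, 0.1022]
eef_rot: [[-0.973, 0.232, -0.0], [0.232, 0.973, -0.0], [0.0, -0.0, -1.0]]
ft_force: [0.4, 0.6, -1.8]
gripper_width: 0.0192
grip_force: 40.0
7.0 [0.52821672 0.28938982 0.10233436] [[-0.9654, -0.2607, -0.0004], [-0.2607, 0.9654, -0.0002], [0.0004, -0.0001, -1.0]] [-39.   18.8   7.3  99.3  -2.7  62.1  74.3]
{'fx': 325.1923, 'fy': 325.1923, 'cx': 272.4305, 'cy': 209.028, 'tool_from_camera': [[0.0001, -0.9697, -0.2443, 0.0662], [1.0, 0.0002, -0.0002, 0.0007], [0.0003, -0.2443, 0.9697, -0.1629], [0.0, 0.0, 0.0, 1.0]]}
0.019058289031650154 [ 0.21312371 -0.50976351 -0.80313953]
```

View pics/w4c.png

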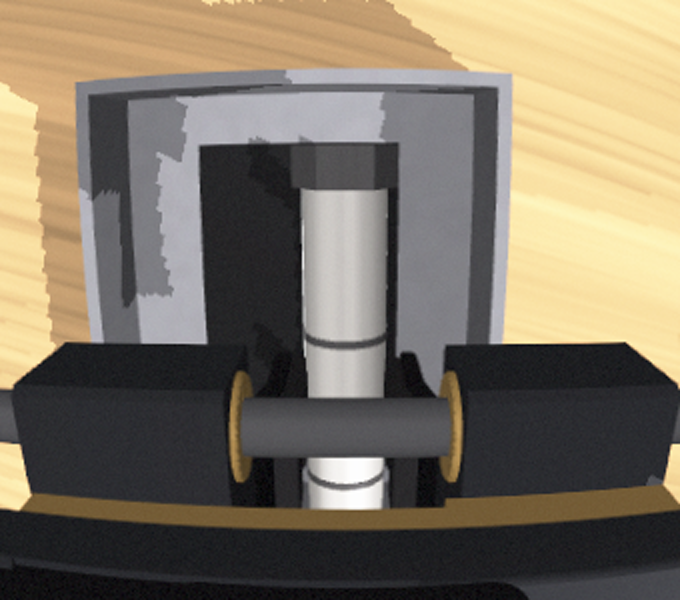

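The picture shows the vice held straight between the fingers and over the strip, its barrel spanning crop x 303–387 and its near nut at row 165. It hides the clips, so I'll go down and feel for the lips.

In the tool's units: 0.04 m is 0.64, 0.019 m is 0.304, -0.25 degrees / 60 = -0.0042.

```bash
python3 shift.py '[[0,0,0.64,0,0,-0.0042],[0,0,0.304,0,0,0],[0,0,0,0,0,0],[0,0,0,0,0,0]]' - 60; for i in 1 2 3; do :; done; python3 shift.py '[[0,0,0.048,0,0,0],[0,0,0.048,0,0,0],[0,0,0,0,0,0]]'; python3 shift.py '[[0,0,0.032,0,0,0],[0,0,0,0,0,0]]';python3 shift.py '[[0,0,0.032,0,0,0],[0,0,0,0,0,0]]'
```

```text
clock: 7.55
tool_pos: [0.529, 0.2899, 0.0446]
eef_rot: [[-0.963, -0.268, 0.001], [-0.268, 0.963, 0.001], [-0.001, 0.0, -1.0]]
ft_force: [0.7, -0.1, -0.9]
gripper_width: 0.0182
grip_force: 60.0
clock: 7.92
tool_pos: [0.5282, 0.2895, 0.0375]
eef_rot: [[-0.963, -0.269, -0.0], [-0.269, 0.963, -0.0], [0.0, -0.0, -1.0]]
ft_force: [-0.1, -0.0, -0.2]
gripper_width: 0.0185
grip_force: 60.0
clock: 8.18
tool_pos: [0.5282, 0.2894, 0.0354]
eef_rot: [[-0.963, -0.269, -0.0], [-0.269, 0.963, -0.0], [0.0, -0.0, -1.0]]
ft_force: [-0.2, 0.6, -0.6]
gripper_width: 0.0186
grip_force: 60.0
clock: 8.43
tool_pos: [0.5286, 0.2893, 0.0336]
eef_rot: [[-0.963, -0.268, 0.0], [-0.268, 0.963, -0.0], [-0.0, -0.0, -1.0]]
ft_force: [1.1, -0.1, -0.5]
gripper_width: 0.0184
grip_force: 60.0
```

In the tool's units: 0.001 m is 0.016.

```bash
python3 shift.py '[[0,0,0.016,0,0,0],[0,0,0,0,0,0]]'; python3 shift.py '[[0,0,0.016,0,0,0],[0,0,0,0,0,0]]';python3 shift.py '[[0,0,0.016,0,0,0],[0,0,0,0,0,0]]'
```

```text
clock: 8.68
tool_pos: [0.5288, 0.2894, 0.0331]
eef_rot: [[-0.963, -0.268, 0.001], [-0.268, 0.963, 0.0], [-0.001, -0.0, -1.0]]
ft_force: [0.4, -1.7, 5.2]
gripper_width: 0.0186
grip_force: 60.0
clock: 8.93
tool_pos: [0.529, 0.2895, 0.0325]
eef_rot: [[-0.963, -0.268, 0.001], [-0.268, 0.963, 0.0], [-0.001, 0.0, -1.0]]
ft_force: [-0.8, -2.7, 8.3]
gripper_width: 0.0187
grip_force: 60.0
clock: 9.18
tool_pos: [0.5292, 0.2897, 0.0318]
eef_rot: [[-0.963, -0.268, 0.002], [-0.268, 0.963, 0.001], [-0.002, 0.0, -1.0]]
ft_force: [-1.3, -2.5, 10.4]
gripper_width: 0.0187
grip_force: 60.0
```

In the tool's units: 0.001 m is 0.016, -0.0004 m is -0.0064.

```bash
python3 shift.py '[[0,-0.0064,0.016,0,0,0],[0,0,0,0,0,0]]'; python3 shift.py '[[0,0,0.024,0,0,0],[0,0,0,0,0,0]]';python3 shift.py '[[0,0,0.024,0,0,0],[0,0,0,0,0,0]]'
```

```text
clock: 9.43
tool_pos: [0.5296, 0.2896, 0.0312]
eef_rot: [[-0.963, -0.268, 0.002], [-0.268, 0.963, 0.001], [-0.003, 0.001, -1.0]]
ft_force: [-0.7, -2.9, 12.2]
gripper_width: 0.0185
grip_force: 60.0
clock: 9.68
tool_pos: [0.5299, 0.2898, 0.0299]
eef_rot: [[-0.963, -0.268, 0.003], [-0.268, 0.963, 0.002], [-0.003, 0.001, -1.0]]
ft_force: [0.1, -1.3, 12.7]
gripper_width: 0.0188
grip_force: 60.0
clock: 9.93
tool_pos: [0.5302, 0.2899, 0.0284]
eef_rot: [[-0.963, -0.268, 0.003], [-0.268, 0.963, 0.002], [-0.004, 0.001, -1.0]]
ft_force: [0.7, -1.5, 11.8]
gripper_width: 0.0184
grip_force: 60.0
```

In the tool's units: 0.002 m is 0.032.

```bash
python3 shift.py '[[0,0,0.032,0,0,0],[0,0,0,0,0,0]]'; python3 shift.py '[[0,0,0.032,0,0,0],[0,0,0,0,0,0]]';python3 shift.py '[[0,0,0.032,0,0,0],[0,0,0,0,0,0]]';python3 shift.py '[[0,0,0.032,0,0,0],[0,0,0,0,0,0]]'
```

```text
clock: 10.18
tool_pos: [0.5302, 0.2898, 0.0262]
eef_rot: [[-0.963, -0.268, 0.003], [-0.268, 0.963, 0.002], [-0.004, 0.001, -1.0]]
ft_force: [1.1, -1.3, 9.4]
gripper_width: 0.0188
grip_force: 60.0
clock: 10.42
tool_pos: [0.53, 0.2897, 0.0237]
eef_rot: [[-0.963, -0.268, 0.003], [-0.268, 0.963, 0.002], [-0.003, 0.001, -1.0]]
ft_force: [3.4, -0.4, 5.3]
gripper_width: 0.0186
grip_force: 60.0
clock: 10.68
tool_pos: [0.529, 0.2893, 0.0205]
eef_rot: [[-0.963, -0.268, 0.001], [-0.268, 0.963, 0.0], [-0.001, 0.0, -1.0]]
ft_force: [4.2, 0.6, -1.0]
gripper_width: 0.0185
grip_force: 60.0
clock: 10.92
tool_pos: [0.5277, 0.2889, 0.0177]
eef_rot: [[-0.963, -0.269, -0.001], [-0.269, 0.963, -0.001], [0.002, -0.0, -1.0]]
ft_force: [1.7, 0.6, -5.8]
gripper_width: 0.019
grip_force: 60.0
```

In the tool's units: 0.001 m is 0.016.

```bash
python3 shift.py '[[0,0,0.016,0,0,0],[0,0,0,0,0,0]]'; python3 shift.py '[[0,0,0.016,0,0,0],[0,0,0,0,0,0]]';python3 shift.py '[[0,0,0.016,0,0,0],[0,0,0,0,0,0],[0,0,0,0,0,0]]'
```

```text
clock: 11.18
tool_pos: [0.5277, 0.2889, 0.017]
eef_rot: [[-0.963, -0.269, -0.001], [-0.269, 0.963, -0.001], [0.002, -0.0, -1.0]]
ft_force: [0.9, -1.0, -5.1]
gripper_width: 0.0181
grip_force: 60.0
clock: 11.42
tool_pos: [0.5281, 0.2891, 0.0167]
eef_rot: [[-0.963, -0.269, -0.0], [-0.269, 0.963, -0.0], [0.0, -0.0, -1.0]]
ft_force: [-1.8, -2.0, 0.1]
gripper_width: 0.0186
grip_force: 60.0
clock: 11.8
tool_pos: [0.5283, 0.2892, 0.0165]
eef_rot: [[-0.963, -0.269, -0.0], [-0.269, 0.963, 0.0], [0.0, 0.0, -1.0]]
ft_force: [-6.0, -4.4, 9.4]
gripper_width: 0.0181
grip_force: 60.0
```

In the tool's units: -0.06 m is -0.96, -0.04 m is -0.64.

```bash
python3 shift.py '[[0,0,0,0,0,0],[0,0,0,0,0,0],[0,0,0,0,0,0]]' 0.036; python3 shift.py '[[0,0,-0.48,0,0,0],[0,0,-0.8,0,0,0],[0,0,-0.96,0,0,0],[-0.48,0,-0.96,0,0,0],[-0.64,0,0,0,0,0],[0,0,0,0,0,0],[0,0,0,0,0,0]]';python3 snap.py w5;python3 - <<'E'
import cv2
a=cv2.imread('pics/w5.png')[30:210,180:380];cv2.imwrite('pics/w5c.png',cv2.resize(a,None,fx=3.3,fy=3.3,interpolation=cv2.INTER_CUBIC))
E
```

```text
clock: 12.18
tool_pos: [0.5286, 0.2894, 0.0156]
eef_rot: [[-0.963, -0.269, 0.0], [-0.269, 0.963, 0.0], [-0.0, 0.0, -1.0]]
ft_force: [0.5, -0.4, 0.7]
gripper_width: 0.0346
grip_force: 0.0
clock: 13.05
tool_pos: [0.5933, 0.3073, 0.2106]
eef_rot: [[-0.963, -0.269, -0.001], [-0.269, 0.963, -0.001], [0.002, -0.0, -1.0]]
ft_force: [-0.9, 1.4, -0.3]
gripper_width: 0.0359
grip_force: 0.0
13.05 [0.59327101 0.30729555 0.21062081] [[-0.9632, -0.2687, -0.0014], [-0.2687, 0.9632, -0.0007], [0.0015, -0.0003, -1.0]] [-37.7  21.6   8.7  82.3  -3.3  76.4  76.8]
{'fx': 325.1923, 'fy': 325.1923, 'cx': 272.4305, 'cy': 209.028, 'tool_from_camera': [[0.0001, -0.9697, -0.2443, 0.0662], [1.0, 0.0002, -0.0002, 0.0007], [0.0003, -0.2443, 0.9697, -0.1629], [0.0, 0.0, 0.0, 1.0]]}
```

View pics/w5c.png

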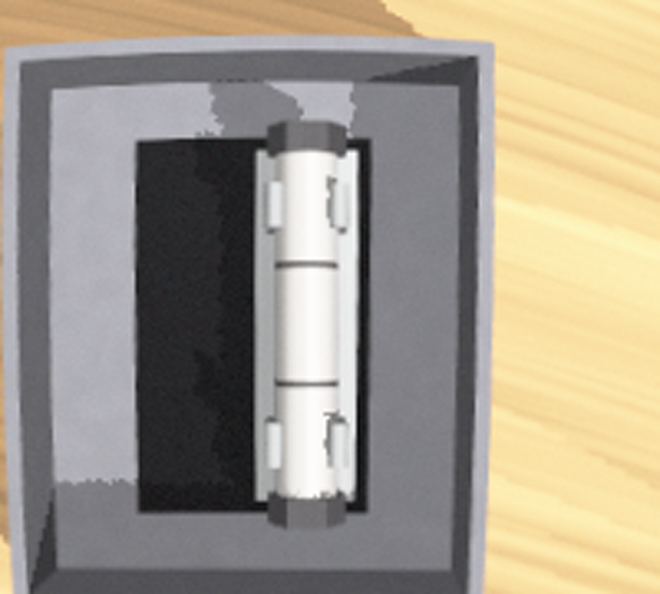

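The picture shows the vice home in both clips. The four lips overlap the barrel at crop rows 205 and 445, with the nuts outside them at rows 138 and 512. Next is the lid.

In the tool's units: -0.0583 m is -0.9328, 0.0093 m is 0.1488.

```bash
python3 shift.py '[[0.1488,-0.9328,0,0,0,0],[0.1488,-0.9328,0,0,0,0],[0.1488,-0.9328,0,0,0,0],[0.1488,-0.9328,0,0,0,0],[0.1488,-0.9328,0,0,0,0],[0.1488,-0.9328,0,0,0,0],[0.1488,-0.9328,0,0,0,0],[0.1488,-0.9328,0,0,0,0],[0.1488,-0.9328,0,0,0,0],[0.1488,-0.9328,0,0,0,0]]' 0.05 >/dev/null; python3 shift.py '[[0,0,0,0,0,0],[0,0,0,0,0,0],[0,0,0,0,0,0]]' >/dev/null; python3 snap.py w6;python3 - <<'E'
import cv2
a=cv2.imread('pics/w6.png')[20:230,160:400];cv2.imwrite('pics/w6c.png',cv2.resize(a,None,fx=2.8,fy=2.8,interpolation=cv2.INTER_CUBIC))
E
```

```text
14.725 [ 0.6612763  -0.27695616  0.21157563] [[-0.9626, -0.271, 0.0003], [-0.271, 0.9626, 0.0012], [-0.0006, 0.0011, -1.0]] [  4.1  28.4  22.7  74.7 -10.8  79.  132.1]
{'fx': 325.1923, 'fy': 325.1923, 'cx': 272.4305, 'cy': 209.028, 'tool_from_camera': [[0.0001, -0.9697, -0.2443, 0.0662], [1.0, 0.0002, -0.0002, 0.0007], [0.0003, -0.2443, 0.9697, -0.1629], [0.0, 0.0, 0.0, 1.0]]}
```

View pics/w6c.png

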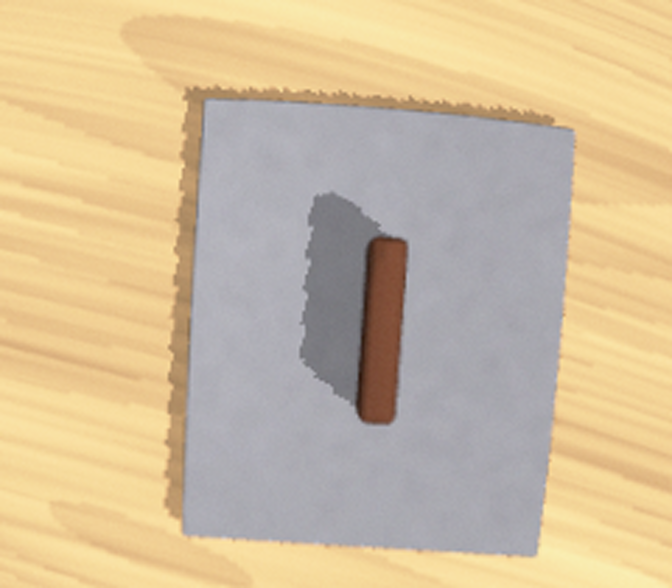

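The lid lies whole in view, with plate corners at crop (204,99), (574,130), (538,556) and (183,534). The grip top runs from (389,238) to (377,424).

```bash
python3 - <<'E'
import numpy as np
from h import *
c=dict(np.load('w6.npz'));R=c['Rt']
g=lambda X,Y,z:plane(*wray(c,X/2.8+160-.3,Y/2.8+20-.3,c['p'],R),z)[:2]
P=[g(*q,.011) for q in((204,99),(574,130),(538,556),(183,534))]
an=lambda d:round(np.degrees(np.arctan2(d[1],d[0])),2)
print('lid',sum(P)/4,[(round(np.linalg.norm(P[i]-P[i-1]),4),an(P[i]-P[i-1])) for i in range(4)])
a,b=g(390,238,.039),g(377,424,.039);m=(a+b)/2
print('grip',m,np.linalg.norm(b-a),an(b-a),'tool',an(R[:2,0]))
m=sum(P)/4
print('shift lid',R.T@np.append(m-c['p'][:2],0))
E
```

```text
lid [ 0.59941475 -0.26774122] [(np.float64(0.1782), np.float64(-167.74)), (np.float64(0.149), np.float64(102.13)), (np.float64(0.1785), np.float64(12.41)), (np.float64(0.1495), np.float64(-77.98))]
grip [ 0.59972222 -0.26758809] 0.06913352402573626 12.19 tool -164.28
shift lid [ 5.70489714e-02  2.56355363e-02 -6.81644023e-06]
```

In the tool's units: 0.0572 m is 0.9152, 0.05 m is 0.8, 3.5 degrees / 60 = 0.0583.

```bash
python3 shift.py '[[0.9152,0.4096,0,0,0,0],[0,0,0.8,0,0,0.0583],[0,0,0.8,0,0,0],[0,0,0.8,0,0,0],[0,0,0.48,0,0,0],[0,0,0.192,0,0,0],[0,0,0.072,0,0,0],[0,0,0,0,0,0],[0,0,0,0,0,0]]' 0.05; python3 shift.py '[[0,0,0,0,0,0],[0,0,0,0,0,0],[0,0,0,0,0,0],[0,0,0,0,0,0],[0,0,0,0,0,0]]' 0 50
```

```text
clock: 15.9
tool_pos: [0.5999, -0.2702, 0.0163]
eef_rot: [[-0.978, -0.209, 0.002], [-0.209, 0.978, -0.001], [-0.002, -0.001, -1.0]]
ft_force: [-0.4, -0.4, 0.2]
gripper_width: 0.0499
grip_force: 0.0
clock: 16.52
tool_pos: [0.5991, -0.2697, 0.0149]
eef_rot: [[-0.978, -0.209, -0.0], [-0.209, 0.978, 0.0], [0.0, 0.0, -1.0]]
ft_force: [-0.0, 1.0, 0.8]
gripper_width: 0.0136
grip_force: 50.0
```

In the tool's units: -0.05 m is -0.8, -0.04 m is -0.64.

```bash
python3 shift.py '[[0,0,-0.16,0,0,0],[0,0,-0.64,0,0,0],[0,0,-0.8,0,0,0],[0,0,-0.64,0,0,0],[0,0,0,0,0,0]]' - 60; python3 shift.py '[[-0.0768,0.8688,0,0,0,0],[-0.0768,0.8688,0,0,0,0],[-0.0768,0.8688,0,0,0,0],[-0.0768,0.8688,0,0,0,0],[-0.0768,0.8688,0,0,0,0],[-0.0768,0.8688,0,0,0,0],[-0.0768,0.8688,0,0,0,0],[-0.0768,0.8688,0,0,0,0],[-0.0768,0.8688,0,0,0,0],[-0.0768,0.8688,0,0,0,0]]' ; python3 shift.py '[[0,0,0,0,0,-0.055],[0,0,0,0,0,0],[0,0,0,0,0,0]]'; python3 snap.py w7;python3 - <<'E'
import cv2
a=cv2.imread('pics/w7.png')[40:310,80:460];cv2.imwrite('pics/w7c.png',cv2.resize(a,None,fx=2.1,fy=2.1,interpolation=cv2.INTER_CUBIC))
E
```

```text
clock: 17.15
tool_pos: [0.6009, -0.271, 0.1593]
eef_rot: [[-0.978, -0.209, 0.006], [-0.209, 0.978, -0.002], [-0.006, -0.003, -1.0]]
ft_force: [0.6, 0.5, -3.9]
gripper_width: 0.0138
grip_force: 60.0
clock: 18.4
tool_pos: [0.5313, 0.2724, 0.1539]
eef_rot: [[-0.978, -0.209, -0.001], [-0.209, 0.978, -0.001], [0.002, -0.001, -1.0]]
ft_force: [1.2, -0.7, -2.8]
gripper_width: 0.0134
grip_force: 60.0
clock: 18.77
tool_pos: [0.5324, 0.2698, 0.1544]
eef_rot: [[-0.965, -0.263, -0.001], [-0.263, 0.965, -0.001], [0.001, -0.001, -1.0]]
ft_force: [-0.5, 0.3, -3.3]
gripper_width: 0.0134
grip_force: 60.0
18.775 [0.53241246 0.26983025 0.15439097] [[-0.9649, -0.2626, -0.0007], [-0.2626, 0.9649, -0.0009], [0.001, -0.0007, -1.0]] [-36.8  15.5   6.8  96.9  -1.9  67.7  75.6]
{'fx': 325.1923, 'fy': 325.1923, 'cx': 272.4305, 'cy': 209.028, 'tool_from_camera': [[0.0001, -0.9697, -0.2443, 0.0662], [1.0, 0.0002, -0.0002, 0.0007], [0.0003, -0.2443, 0.9697, -0.1629], [0.0, 0.0, 0.0, 1.0]]}
```

View pics/w7c.png

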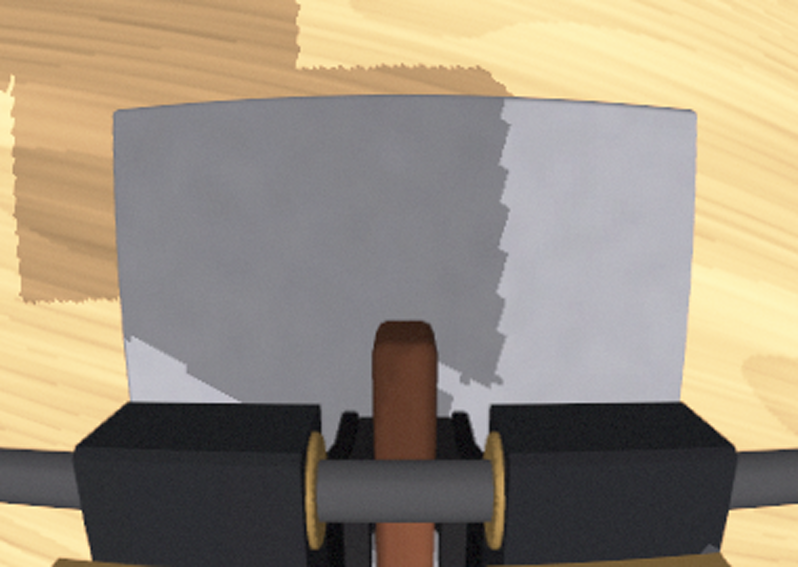

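The picture shows the lid held square over the case and hiding it. Its near corners are at crop (114,111) and (696,112), and its sides reach (131,402) and (682,402).

```bash
python3 - <<'E'
import numpy as np
from h import *
c=dict(np.load('w7.npz'))
g=lambda X,Y:plane(*wray(c,X/2.1+80-.26,Y/2.1+40-.26,np.zeros(3),np.eye(3)),.0039)[:2]
a,b,l,r=[g(*q) for q in((114,111),(696,112),(131,402),(682,402))]
an=lambda d:np.degrees(np.arctan2(d[1],d[0]))
print(a,b,l,r,'width',b-a,an(b-a)-90,an(a-l),an(b-r))
x=(a+b)[0]/2-.09; y=(a+b+l+r)[1]/4
R=c['Rt'];L=c['p']+R@np.array([x,y,0]);yaw=an(-R[:2,0]);C=np.array([.53325,.27184,0])
print('lid in tool',x,y,'lid world',L,'yaw',yaw,'tool shift needed',R.T@(C-L))
E
```

```text
[ 0.08866914 -0.07371102] [0.0884378  0.07516993] [ 0.01114117 -0.07371362] [0.01115054 0.07611467] width [-0.00023133  0.14888095] 0.08902680367937421 0.001926207300697574 -0.7003334318929371
lid in tool -0.00144653057251809 0.0009649928032077898 lid world [0.53355485 0.2711412  0.15438892] yaw 15.22282773843279 tool shift needed [-3.68470296e-05  8.61328367e-04  1.54388390e-01]
```

In the tool's units: 0.035 m is 0.56, 0.0012 m is 0.0192, -0.15 degrees / 60 = -0.0025.

```bash
python3 shift.py '[[0,0.0192,0.48,0,0,-0.0025],[0,0,0.56,0,0,0],[0,0,0.32,0,0,0],[0,0,0,0,0,0],[0,0,0,0,0,0],[0,0,0,0,0,0]]'; python3 -c "
from rig import bot, read_camera, read_state
import numpy as np
s=read_state();R=s['eef_rot'];print(s['tool_pos'],np.degrees(np.arctan2(-R[1,0],-R[0,0])))
p=s['tool_pos'];print('shift to mid target',R.T@(np.array([.5326,.2711,p[2]])-p))"
```

```text
clock: 19.58
tool_pos: [0.5329, 0.2726, 0.0713]
eef_rot: [[-0.964, -0.267, 0.002], [-0.267, 0.964, 0.001], [-0.002, 0.001, -1.0]]
ft_force: [-0.2, -0.0, -3.0]
gripper_width: 0.0135
grip_force: 60.0
[0.53286358 0.27256988 0.0712976 ] 15.510269894228964
shift to mid target [ 6.47045134e-04 -1.34586077e-03 -2.08022590e-06]
```

The rows are not in the units I measure in: shifts go in shares of 62.5 mm and turns go in shares of 60 degrees. I convert before sending: 0.004 m is 0.064, -0.0014 m is -0.0224, 0.15 degrees / 60 = 0.0025.

```bash
python3 shift.py '[[0.0128,-0.0224,0.064,0,0,0.0025],[0,0,0,0,0,0],[0,0,0,0,0,0]]'; python3 shift.py '[[0,0,0.032,0,0,0],[0,0,0,0,0,0]]'; python3 shift.py '[[0,0,0.032,0,0,0],[0,0,0,0,0,0]]'; python3 shift.py '[[0,0,0.016,0,0,0],[0,0,0,0,0,0]]'
```

```text
clock: 19.95
tool_pos: [0.5316, 0.2707, 0.066]
eef_rot: [[-0.964, -0.265, -0.0], [-0.265, 0.964, 0.0], [0.0, 0.0, -1.0]]
ft_force: [-0.2, 0.1, -3.1]
gripper_width: 0.0133
grip_force: 60.0
clock: 20.2
tool_pos: [0.5315, 0.2707, 0.0638]
eef_rot: [[-0.964, -0.265, -0.0], [-0.265, 0.964, -0.0], [0.0, -0.0, -1.0]]
ft_force: [-0.5, -0.1, -3.0]
gripper_width: 0.0135
grip_force: 60.0
clock: 20.45
tool_pos: [0.5315, 0.2707, 0.0617]
eef_rot: [[-0.964, -0.265, -0.0], [-0.265, 0.964, -0.0], [0.0, -0.0, -1.0]]
ft_force: [-0.8, 0.5, -2.6]
gripper_width: 0.0136
grip_force: 60.0
clock: 20.7
tool_pos: [0.5316, 0.2707, 0.0609]
eef_rot: [[-0.964, -0.265, -0.0], [-0.265, 0.964, -0.0], [0.0, -0.0, -1.0]]
ft_force: [0.5, -1.2, -2.2]
gripper_width: 0.0141
grip_force: 60.0
```

In the tool's units: 0.001 m is 0.016, -0.0006 m is -0.0096.

```bash
python3 shift.py '[[-0.0096,0.0016,0.016,0,0,0],[0,0,0,0,0,0]]'; python3 shift.py '[[0,0,0.016,0,0,0],[0,0,0,0,0,0]]'; python3 shift.py '[[0,0,0.016,0,0,0],[0,0,0,0,0,0]]'; python3 shift.py '[[0,0,0.016,0,0,0],[0,0,0,0,0,0]]'
```

```text
clock: 20.95
tool_pos: [0.5322, 0.271, 0.0599]
eef_rot: [[-0.964, -0.265, -0.0], [-0.265, 0.964, -0.0], [0.0, -0.0, -1.0]]
ft_force: [0.3, 0.3, -3.2]
gripper_width: 0.0134
grip_force: 60.0
clock: 21.2
tool_pos: [0.5321, 0.271, 0.0589]
eef_rot: [[-0.964, -0.265, -0.0], [-0.265, 0.964, -0.0], [0.0, -0.0, -1.0]]
ft_force: [-0.5, 0.0, -3.4]
gripper_width: 0.0137
grip_force: 60.0
clock: 21.45
tool_pos: [0.5321, 0.271, 0.0579]
eef_rot: [[-0.964, -0.265, -0.0], [-0.265, 0.964, -0.0], [0.0, -0.0, -1.0]]
ft_force: [-0.6, 0.2, -2.0]
gripper_width: 0.0135
grip_force: 60.0
clock: 21.7
tool_pos: [0.5321, 0.271, 0.0569]
eef_rot: [[-0.964, -0.265, -0.0], [-0.265, 0.964, -0.0], [0.0, -0.0, -1.0]]
ft_force: [-0.1, 0.9, -2.5]
gripper_width: 0.0134
grip_force: 60.0
```

No contact, and the plug is already in past its step (origin at about 0.042). I'll set it down the last millimetre.

In the tool's units: 0.0007 m is 0.0112.

```bash
python3 shift.py '[[0,0,0.0112,0,0,0],[0,0,0,0,0,0]]'; python3 shift.py '[[0,0,0.008,0,0,0],[0,0,0,0,0,0]]'; python3 shift.py '[[0,0,0.008,0,0,0],[0,0,0,0,0,0]]'
```

```text
clock: 21.95
tool_pos: [0.5322, 0.271, 0.0562]
eef_rot: [[-0.964, -0.265, -0.0], [-0.265, 0.964, -0.0], [0.0, -0.0, -1.0]]
ft_force: [0.6, -0.7, -3.8]
gripper_width: 0.0136
grip_force: 60.0
clock: 22.2
tool_pos: [0.5323, 0.271, 0.0559]
eef_rot: [[-0.964, -0.265, 0.0], [-0.265, 0.964, 0.0], [-0.0, 0.0, -1.0]]
ft_force: [-0.8, -0.5, -0.6]
gripper_width: 0.0136
grip_force: 60.0
clock: 22.45
tool_pos: [0.5323, 0.271, 0.0559]
eef_rot: [[-0.964, -0.265, 0.0], [-0.265, 0.964, 0.0], [-0.0, 0.0, -1.0]]
ft_force: [-2.8, -1.7, 4.4]
gripper_width: 0.0137
grip_force: 60.0
```

Contact comes at 0.0559, exactly the flush height. I'll release, retreat and look.

In the tool's units: -0.06 m is -0.96, -0.05 m is -0.8.

```bash
python3 shift.py '[[0,0,0,0,0,0],[0,0,0,0,0,0],[0,0,0,0,0,0],[0,0,0,0,0,0]]' 0.04; python3 shift.py '[[0,0,-0.32,0,0,0],[0,0,-0.8,0,0,0],[0,0,-0.96,0,0,0],[0.8,0.48,-0.48,0,0,0],[0.8,0.48,0,0,0,0],[0,0.8,0,0,0,0],[0,0.8,0,0,0,0],[0,0.8,0,0,0,0],[0,0,0,0,0,0]]';python3 - <<'E'
from rig import bot, read_camera, read_state
import cv2,numpy as np
from h import *
t=read_camera('top');s=read_camera('scene')
a=t['pixels'][190:350,70:230,::-1];b=s['pixels'][210:350,310:470,::-1]
f=lambda i:cv2.resize(i,(400,int(400*i.shape[0]/i.shape[1])),interpolation=cv2.INTER_CUBIC)
A,B=f(a),f(b);B=cv2.copyMakeBorder(B,0,A.shape[0]-B.shape[0],0,0,cv2.BORDER_CONSTANT)
cv2.imwrite('pics/end.png',np.hstack([A,B]))
for n,c in(('top',t),('scene',s)):
    o=dict(np.load(n+'0.npz'))['pixels'].astype(int);d=np.abs(c['pixels'].astype(int)-o).sum(2)
    for k,X in dict(watch=(.793,.156,.01),jar=(.80,-.152,.04)).items():
        u,v=map(int,proj(c,X));print(n,k,u,v,(d[v-18:v+19,u-18:u+19]>60).sum())
    u,v=((268,160) if n=='top' else (225,256));print(n,'loupe',(d[v-18:v+19,u-18:u+19]>60).sum())
E
```

```text
clock: 22.95
tool_pos: [0.5322, 0.271, 0.0552]
eef_rot: [[-0.964, -0.265, -0.0], [-0.265, 0.964, -0.0], [0.0, -0.0, -1.0]]
ft_force: [0.0, -1.2, -0.7]
gripper_width: 0.0385
grip_force: 0.0
clock: 24.08
tool_pos: [0.3798, 0.4501, 0.2133]
eef_rot: [[-0.962, -0.271, -0.002], [-0.271, 0.962, 0.001], [0.001, 0.001, -1.0]]
ft_force: [-0.2, -1.1, 0.6]
gripper_width: 0.04
grip_force: 0.0
top watch 207 158 0
top jar 338 151 0
top loupe 0
scene watch 254 302 0
scene jar 188 211 0
scene loupe 0
```

View pics/end.png

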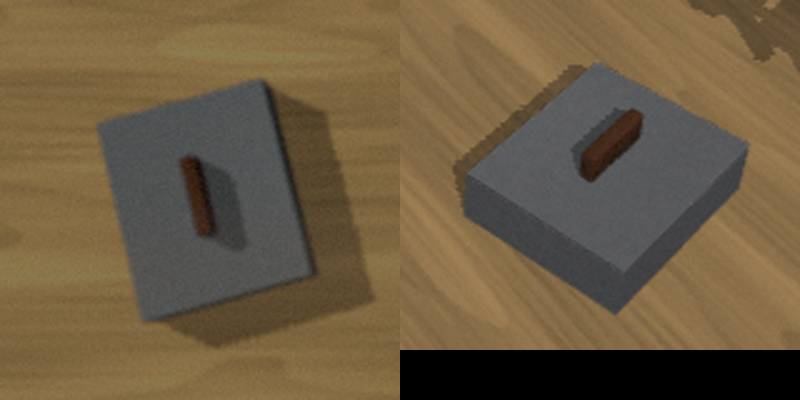

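The lid lies flush and square on the case in both views, its grip at (197,195) and (611,145), with no gap along the edges. The watch, jar and loupe areas haven't changed.

```bash
python3 -c "
from rig import bot, read_camera, read_state
print(bot.close_job())"
```

```text
the job is handed in; nothing more can be done
None
```

The pin vice is pressed home in both clips, the lid was set down and sits flush on the case, the loupe, jar and watch are unmoved, and the job was handed in at about 24 s of the 69 s allowed.

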